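Lift the hot sample tray off the hotplate with the lifter

ROBOT

A 6-joint arm with a two-finger parallel gripper is mounted at the origin on the work surface. World frame = base frame: x ahead of the robot, y to its left, z up, the work surface at z = 0. Lengths are in mm, angles in rad, forces in N, time in s.
With the tool pointing down it reaches from about 275 to 850 mm from the base axis. Payload 19 kg.
Tool frame: the origin (TCP) lies at the very end of the fingers, on their centre line; the grasp point (between the pads) lies 19 mm behind it (robot.grasp_offset is the distance from the TCP to the grasp point, in mm); z points along the fingers, x is the direction in which the jaws open and shut, and the axes are right-handed (so a half turn about z gives the same grasp; the last joint's range is limited). The gripper opens to 85 mm and grips with 20 to 120 N. Pads are 22 mm wide; open, the fingers measure 114 mm over their backs; the gripper's body (76 mm by 85 mm) begins 54 mm behind the grasp point. The pads swing forward as they close: fully open they stand 13 mm farther back than shut.
Start: joints at [1.027, 0.15, 1.437, -0, 1.554, -0.134], TCP at [229.095, 527.357, 231.267] pointing down, gripper open.
Joint ranges: [-2.8, 2.8], [-0.68, 2.1], [0.12, 2.68], [-1.39, 4.53], [0.16, 2.79], [-2.81, 2.81]. Speed limits (rad/s): [1.89, 1.89, 2.22, 3.01, 3.01, 3.01].

INTERFACE

Orientations are given as [roll, pitch, yaw] about the fixed x, y, z axes, in that order (R = Rz(yaw) Ry(pitch) Rx(roll)).
In Python, from workcell import read_state, eyes, job_done, robot gives the robot as it stands.
- The arm moves only by the tool play_rows, never from a script. Its argument "moves" is a list of rows, each a list of 7 numbers: the shift along the tool's x, y, z in m, then the turn, a rotation vector about the tool's x, y, z in degrees, then the closure, from 0 (fully open) to 1 (shut). In form: [[dx, dy, dz, ax, ay, az, claw], ...]. A call has exactly 5 rows; each row shifts and turns the commanded pose from where the row before left it, along the tool's axes as they then stand; what a row does not reach is not made up. A row lasts 1/12 s, in which the tool goes at most 41.7 mm and 7.16 degrees, less where a joint would pass 70% of its speed; a pose out of reach is approached as far as the arm can. A call is refused whole if a number of a shift passes 0.0417 or a number of a turn 7.16, either way. A call with a gripper value outside its range is refused whole. The fingers move at their own pace and stop on an object; "grip_force" is the grip in N (left out, the last holds). Time passes only in rows, so rows that do not move let the fingers close, or fill a call up. It gives the time, the measured TCP pose, the force and the opening at its end, in the units of the state.
- read_state(): the state, without advancing time (a new reading comes with each control period).
- eyes.get_image(name): name is "side" or "top" or "wrist"; returns (picture, depth): 480x640x3 uint8, blue, green, red; 480x640 float32, mm along the optical axis (not along the pixel's ray), 0 where there is no reading.
- eyes.get_calibration(name): a dict with "K" (3x3 intrinsics, pixels), "origin" and "attitude" of the camera in the world. Camera axes: x right, y down, z forward; pixel columns grow to the right and rows downward; lengths in mm; the calibration is good to about 2 mm. A picture is of the moment at which its call begins: read the wrist's pose just before it. get_calibration takes no time and is no camera call; for the wrist camera it gives the pose at the moment of the call.
- job_done(): hands the job in, once; it reports no verdict.
Trained networks look in the newest picture that a camera, given by its name, has taken for a name from the list of things; names that differ only in an ending like _2 or _b are one class to them, and where a whole thing is asked for, a point or a joint stands for the part that bears it (a point fixed in the world has none). Each returns a list of dicts, best first, with "conf" (0 to 1); they miss things now and then, are a little off and sometimes report something else, mostly with a low value. They report only what shows in the picture. A call takes as long as a camera call. They do not tell look-alikes from the thing itself.
- eyes.spot_in(camera, label): "centre" ([row, column] as shares, 0 to 1, of the picture: columns of its width, rows of its height, amid what is visible of it).
The state is a dict: "time_s": time; "joint_positions": joint angles; "qvel": joint speeds; "joint_torque": joint torques, N m; "eef_pos": TCP position; "ee_rot": TCP orientation; "ft_force": force on the tool from outside, world axes, zero at the start; "torque": the same for the moment, N m; "grip_width": finger opening in mm.
Only numpy, scipy, OpenCV 4.12 (cv2) and the standard library are available. Lean on these libraries where they do the work, as an engineer would, in place of code of your own. Each camera call takes 0.05 s, during which the arm holds its last target. There are 200 camera calls.

TASK

The white sample tray on the hotplate is hot: take the lifter by its orange grip, slide its blade under the tray, and carry the tray, kept level and never touched by the robot itself, over to the cork board. Set it down without dropping it so that it stands wholly on the cork, pull the blade out, and leave the lifter lying flat on the bench top. Do not disturb the other glassware and things.

Things in the scene. Friction and masses are not known exactly. Their poses are not given: they have to be found in the camera images.
- hotplate: laboratory hotplate fixed to the bench: white housing 180 x 180 mm with a dark 170 x 170 mm heating surface on top, 80 mm above the bench. Its front (knob, small red lamp) looks to its own -x. A steel stop bar, 160 mm long (along y) and 14 mm high, stands along the far (+x) edge of the surface, its near face at x = +75 mm; the other three edges are open. Origin: centre of the underside, on the bench; z up. It may stand left or right of the robot
- hotplate_top (a point): centre of the hotplate's heating surface (80 mm above the bench), axes as the hotplate
- cork: cork cooling board fixed to the bench on the other side, 170 x 170 x 20 mm, level top. Origin: centre of the underside, on the bench; z up
- cork_top (a point): centre of the cork board's top face (20 mm above the bench), axes as the board
- tray: white square porcelain sample tray lying on the hotplate, 92 x 92 mm, 20 mm high, 0.15 to 0.3 kg, with four small coloured discs fixed in it and a low rim. Underneath it has two runners along its x axis at its two y sides, 8 mm high and 8 mm wide, which leave a slot 76 mm wide and 8 mm high, open at its -x and +x ends. Origin: centre of the underside (bottom of the runners); z up. Its -x end looks to the hotplate's front within about 12 degrees
- lifter: flat-bottomed lifter (spatula) lying on the bench, 0.17 kg: a yellow-coated steel blade 90 mm long, 56 mm wide, 3 mm thick, from x = +35 to +125 mm, and behind it an upright orange grip block 70 mm long (x = -35 to +35 mm), 22 mm wide (y) and 48 mm high in all (z = 3 to 48 mm), standing on a 30 mm wide, 3 mm thick tang. Origin: on the underside, below the middle of the grip; x points to the blade tip, z up. The middle of the bench around it is free
- beaker: bystander: clear glass beaker, 70 mm across, 90 mm high; origin at the centre of its underside
- flask: bystander: green-tinted conical flask, 80 mm across, 124 mm high; origin at the centre of its underside
- amber_bottle: bystander: amber bottle with a black cap, 64 mm across, 140 mm high; origin at the centre of its underside
- wash_bottle: bystander: white plastic wash bottle with orange cap and spout, 66 mm across, 175 mm high; origin at the centre of its underside
- mortar: bystander: white porcelain bowl, 90 mm across, 50 mm high; origin at the centre of its underside
- dish: bystander: clear covered petri dish, 94 mm across, 16 mm high; origin at the centre of its underside
- weight: bystander: brass weight with a knob, 36 mm across, 55 mm high; origin at the centre of its underside
Not all that is in view belongs to the job. Leave any red look-alike of the tray alone.

How it is judged:
By the outcome, as a careful person would: the job done as asked, in the order asked, and still so for the second after the job is handed in, with the robot touching nothing.
It also fails if it takes over 67 s, if anything falls off the work surface, if the arm or the gripper's body presses on something with over 40 N, if the wrist force passes 120 N, or if a joint passes its speed limit or range.

## Working session

There is one attempt and no reset: what is moved stays moved. The work goes in short steps, Python scripts to look and compute and a tool call to move; the robot and the scene stay as the last step left them, time stands still between calls to the robot, and variables do not carry over. Pictures are saved under pics/ and viewed, about 8 in all and at most 12, crops included, and the job is handed in when it is done.

Besides the shell and the picture viewer there is one more tool, called as name([rows], argument=value, ...), one row to a line, values as JSON. play_rows: Moves the arm, as the interface text tells. Its arguments: {"type":"object","properties":{"moves":{"type":"array","items":{"type":"array","items":{"type":"number"}}},"grip_force":{"type":"number"}},"required":["moves"]}

```bash
ls; mkdir -p pics; cat > h.py <<'E'
import numpy as np,cv2
from workcell import read_state,eyes,job_done,robot
def px2w(cam,r,c,d,cal=None):
    k=cal or eyes.get_calibration(cam);K=np.array(k['K'])
    p=np.linalg.inv(K)@np.array([c,r,1.0])*d
    return rot(k['attitude'])@p+np.array(k['origin'])
def rot(a):
    a=np.array(a,float)
    if a.shape==(3,3):return a
    from scipy.spatial.transform import Rotation as R
    return R.from_euler('xyz',a).as_matrix() if a.size==3 else R.from_quat(a).as_matrix()
def cloud(cam,depth):
    k=eyes.get_calibration(cam);K=np.array(k['K']);v,u=np.mgrid[:480,:640]
    P=np.stack([(u-K[0,2])/K[0,0],(v-K[1,2])/K[1,1],np.ones_like(u)],-1)*depth[...,None]
    return P@rot(k['attitude']).T+np.array(k['origin'])
E
python3 - <<'E'
from h import *
print(read_state())
for n in('top','side'):
    im,d=eyes.get_image(n);cv2.imwrite(f'pics/{n}0.png',im);np.savez(f'{n}0.npz',im=im,d=d);print(n,eyes.get_calibration(n))
    P=cloud(n,d)
    if n=='top':
      for l in('hotplate','cork','tray','lifter','beaker','flask','amber_bottle','wash_bottle','mortar','dish','weight'):
        for o in eyes.spot_in(n,l)[:3]:
            r,c=o['centre'];r*=480;c*=640
            print(l,round(o['conf'],2),int(r),int(c),P[min(int(r),479),min(int(c),639)].round())
E
```

```text
pics
{'time_s': 0.0, 'joint_positions': array([ 1.02699983e+00,  1.50992932e-01,  1.43797538e+00,  1.27887482e-06,
        1.55379496e+00, -1.33993391e-01]), 'qvel': array([ 0.00047165, -0.00086367, -0.00037093,  0.00104868, -0.00066789,
        0.00028381]), 'joint_torque': array([-3.62484216e-04, -7.13055182e+01, -5.70865130e+01, -1.05251615e-05,
        8.82267428e-03, -1.32356690e-04]), 'eef_pos': array([228.99405793, 527.19026184, 230.69921316]), 'ee_rot': array([-3.14143500e+00,  1.15994861e-03,  1.16099329e+00]), 'ft_force': array([-0.25027084,  0.48927712,  0.30546861]), 'torque': array([-0.00620885,  0.0198971 , -0.03795797]), 'grip_width': 85.11291620067881}
top {'K': array([[438.79944376,   0.        , 314.3163944 ],
       [  0.        , 438.79944376, 231.51160709],
       [  0.        ,   0.        ,   1.        ]]), 'origin': array([ 413.84478823,  -15.73485875, 1416.74747943]), 'attitude': array([-3.02482499,  0.01627189, -1.54418847])}
hotplate 0.74 218 401 [ 618. -254.   82.]
hotplate 0.64 172 276 [773. 143.   6.]
cork 0.66 272 477 [ 458. -472.  115.]
cork 0.56 225 2
[... 153 characters left out ...]
 [564.   9.   5.]
lifter 0.22 214 399 [ 631. -249.   79.]
beaker 0.73 174 313 [771.  21.  -1.]
flask 0.82 213 172 [619. 457.  68.]
amber_bottle 0.8 271 475 [ 461. -467.  112.]
amber_bottle 0.17 210 171 [627. 459.  74.]
wash_bottle 0.65 269 142 [441. 512. 133.]
mortar 0.97 216 472 [ 642. -498.    2.]
dish 0.79 174 273 [764. 152.  13.]
dish 0.67 233 312 [573.  19.   9.]
weight 0.58 173 353 [ 767. -108.   39.]
side {'K': array([[493.67275898,   0.        , 317.96024485],
       [  0.        , 493.67275898, 244.0752977 ],
       [  0.        ,   0.        ,   1.        ]]), 'origin': array([ 170.09605634, -631.45110346,  986.97966678]), 'attitude': array([-2.45690974, -0.0085175 , -0.56455681])}
```

View pics/top0.png

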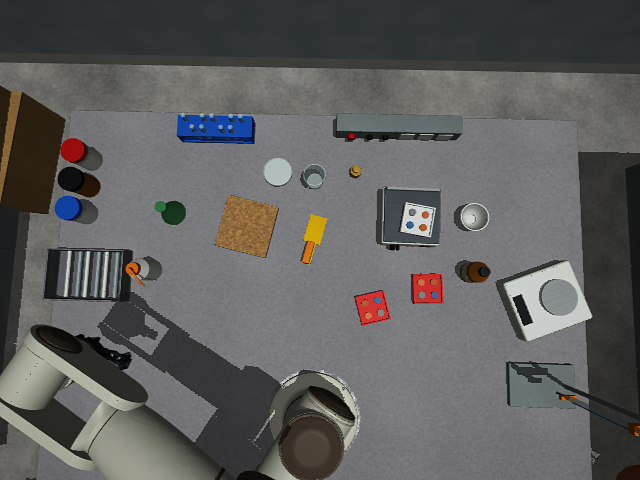

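View pics/side0.png

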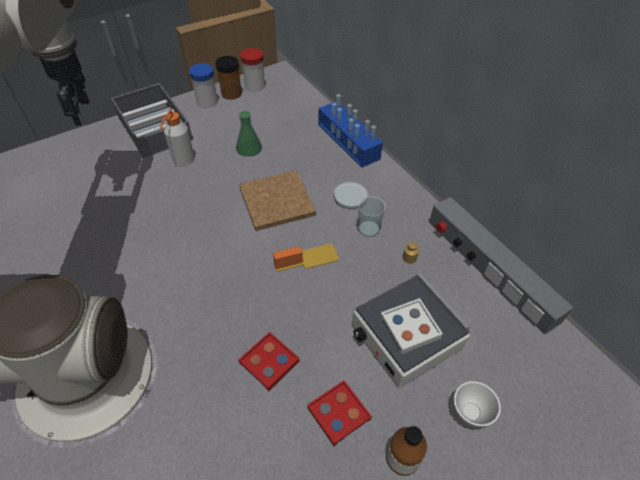

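The top view shows the hotplate at about px (411,217) with the white tray at (418,220), and the cork at (247,226). The lifter is at (314,238) with its blade pointing away from the robot. The red look-alikes are at (372,307) and (427,288). The side view agrees. Next I'll fit the poses.

```bash
cat >> h.py <<'E'
def plane(cam,z,pts):
    k=eyes.get_calibration(cam);K=np.array(k['K']);R=rot(k['attitude']);o=np.array(k['origin'])
    d=np.c_[np.array(pts,float),np.ones(len(pts))]@np.linalg.inv(K).T@R.T
    return (o+d*((z-o[2])/d[:,2])[:,None])[:,:2]
def fit(cam,mask,z,name):
    n,l,s,c=cv2.connectedComponentsWithStats(mask.astype(np.uint8));i=1+np.argmax(s[1:,4])
    cs,_=cv2.findContours((l==i).astype(np.uint8),cv2.RETR_EXTERNAL,cv2.CHAIN_APPROX_NONE)
    w=plane(cam,z,max(cs,key=len)[:,0])
    (a,b),(p,q),t=cv2.minAreaRect(w.astype(np.float32))
    print(name,'c',round(a,1),round(b,1),'size',round(p,1),round(q,1),'ang',round(t,1),'px',s[i,4]);return w
E
python3 - <<'E'
from h import *
for n in('top','side'):
    f=np.load(f'{n}0.npz');im,d=f['im'],f['d'];P=cloud(n,d)
    hsv=cv2.cvtColor(im,cv2.COLOR_BGR2HSV);H,S,V=[hsv[...,i].astype(int) for i in range(3)]
    def near(x,y,r):return np.hypot(P[...,0]-x,P[...,1]-y)<r
    hot=near(612,-275,140);li=near(560,10,110);ck=near(590,230,130)
    fit(n,li&(H>20)&(H<32)&(S>150),3,'blade');fit(n,li&(H<=18)&(S>150)&(P[...,2]>38),48,'grip')
    fit(n,ck&(P[...,2]>13)&(S>60),20,'cork')
    m=hot&(P[...,2]>91)&(P[...,2]<115)&(V>150)&(S<60)
    fit(n,m&near(606,-292,75),100,'tray');fit(n,hot&(P[...,2]>72)&(P[...,2]<120),80,'hot')
    for nm,mm in(('hotz',hot&(V<70)&(P[...,2]>60)),('corkz',ck&(P[...,2]>13)&(S>60)),('trayz',m),('bladez',li&(H>20)&(S>150)),('bench',near(450,0,60))):
        print(nm,np.percentile(P[mm][:,2],[10,50,90]).round(1))
E
```

```text
blade c 553.8 18.6 size 56.3 159.5 ang 75.8 px 503
grip c 509.6 29.7 size 21.9 68.7 ang 75.6 px 156
cork c 590.8 230.9 size 170.1 169.6 ang 77.4 px 2711
tray c 612.7 -301.7 size 91.6 91.7 ang 80.4 px 539
hot c 628.9 -285.8 size 171.8 173.8 ang 89.0 px 3063
hotz [69.1 79.6 87.1]
corkz [16.1 19.8 23.6]
trayz [ 91.8  94.5 100.5]
bladez [-1.4  2.5  6.7]
bench [  -2.7 1416.7 1416.7]
blade c 555.3 19.2 size 52.7 155.0 ang 75.8 px 579
grip c 508.3 24.9 size 30.4 68.8 ang 75.7 px 262
cork c 589.2 228.5 size 179.2 169.3 ang 78.0 px 2856
tray c 614.2 -301.5 size 92.3 90.9 ang 80.4 px 1269
hot c 630.6 -289.2 size 175.7 182.8 ang 89.2 px 6074
hotz [79.9 83.6 92.4]
corkz [19.  21.9 24.6]
trayz [ 93.   95.5 101.9]
bladez [2.4 4.9 7.4]
bench [-0.3  2.1 23.4]
```

play_rows([
  [-0.0229,0.0304,0,0,0,0,0],
  [-0.0229,0.0304,0,0,0,0,0],
  [-0.0229,0.0304,0,0,0,0,0],
  [-0.0229,0.0304,0,0,0,0,0],
  [-0.0229,0.0304,0,0,0,0,0],
])

```text
time_s: 1.07
eef_pos: [323.2, 360.2, 231.3]
ee_rot: [3.141, -0.0, 1.162]
ft_force: [0.0, 0.8, 0.9]
grip_width: 85.3
```

play_rows([
  [-0.0229,0.0304,0,0,0,0,0],
  [-0.0229,0.0304,0,0,0,0,0],
  [-0.0229,0.0304,0,0,0,0,0],
  [-0.0229,0.0304,0,0,0,0,0],
  [-0.0229,0.0304,0,0,0,0,0],
])

```text
time_s: 1.48
eef_pos: [417.2, 194.5, 231.6]
ee_rot: [3.141, -0.0, 1.161]
ft_force: [0.1, 0.5, -0.4]
grip_width: 85.0
```

play_rows([
  [-0.0229,0.0304,0,0,0,0,0],
  [-0.0229,0.0304,0,0,0,0,0],
  [-0.0229,0.0304,0,0,0,0,0],
  [-0.0229,0.0304,0,0,0,0,0],
  [-0.0229,0.0304,0,0,0,0,0],
])

```text
time_s: 1.9
eef_pos: [511.1, 28.7, 231.5]
ee_rot: [3.141, -0.0, 1.161]
ft_force: [1.5, 1.1, 0.2]
grip_width: 85.7
```

play_rows([
  [0,0,0.02,0,0,-4.6,0],
  [0,0,0.03,0,0,-4.6,0],
  [0,0,0.03,0,0,0,0],
  [0,0,0.02,0,0,0,0],
  [0,0,0,0,0,0,0],
])

```text
time_s: 2.32
eef_pos: [508.6, 30.6, 127.4]
ee_rot: [-3.136, 0.001, 1.321]
ft_force: [-1.4, 0.8, 0.1]
grip_width: 85.8
```

```bash
cat >> h.py <<'E'
def delta(x,y,z,yaw):
    s=read_state();p=s['eef_pos'];R=rot(s['ee_rot'])
    cy=np.degrees(np.arctan2(R[1,0],R[0,0]))
    print('pos',p.round(1),'rpy',np.degrees(s['ee_rot']).round(2),'t',round(s['time_s'],2),'F',s['ft_force'].round(1),'T',s['torque'].round(2),'w',round(s['grip_width'],1))
    print('tool delta',((np.array([x,y,z])-p)@R).round(1),'az',round(-(yaw-cy),2))
E
python3 - <<'E'
from h import *
delta(510,29.6,8,75.7)
im,d=eyes.get_image('wrist');cv2.imwrite('pics/w1.png',im)
P=cloud('wrist',d);hsv=cv2.cvtColor(im,cv2.COLOR_BGR2HSV);H,S,V=[hsv[...,i].astype(int) for i in range(3)]
fit('wrist',(H>20)&(H<32)&(S>150)&(P[...,2]<20),3,'blade');fit('wrist',(H<=18)&(S>150)&(P[...,2]>38)&(P[...,2]<60),48,'grip')
E
```

```text
pos [508.6  30.6 127.4] rpy [-1.7967e+02  6.0000e-02  7.5700e+01] t 2.32 F [-1.4  0.8  0.1] T [-0.02  0.05 -0.01] w 85.8
tool delta [ -0.5   2.3 119.4] az 0.0
blade c 554.9 17.0 size 55.2 159.7 ang 75.6 px 6641
grip c 509.6 28.4 size 21.8 70.2 ang 75.6 px 3877
```

View pics/w1.png

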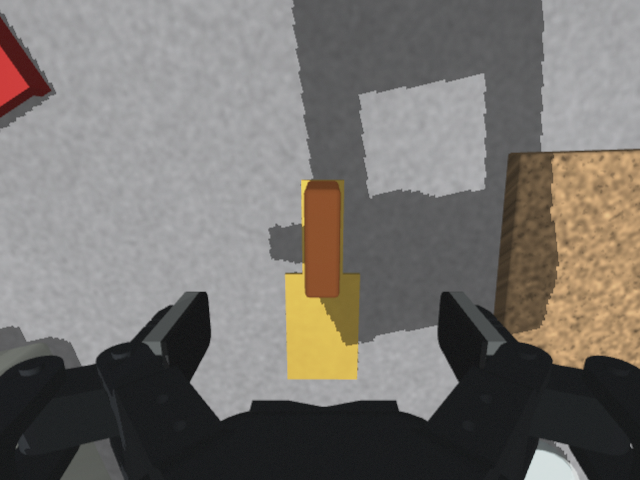

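The wrist view shows the orange grip centred at px (322,240) with the blade beyond it at (322,325), centred between the open fingers. The fit puts the grip at (510,29), yaw −14.4°. I'll descend and grip.

play_rows([
  [-0.0015,0.002,0.03,0,0,0,0],
  [0,0,0.03,0,0,0,0],
  [0,0,0.03,0,0,0,0],
  [0,0,0.02,0,0,0,0],
  [0,0,0.009,0,0,0,0],
])

```text
time_s: 2.78
eef_pos: [511.9, 28.7, 11.5]
ee_rot: [-3.141, 0.0, 1.322]
ft_force: [-0.4, 0.0, 0.1]
grip_width: 85.4
```

play_rows([
  [0,0,0,0,0,0,0],
  [0,0,0,0,0,0,0.6],
  [0,0,0,0,0,0,0.8],
  [0,0,0,0,0,0,1],
  [0,0,0,0,0,0,1],
], grip_force=90)

```text
time_s: 3.2
eef_pos: [512.7, 28.6, 13.5]
ee_rot: [3.14, -0.0, 1.322]
ft_force: [0.9, 0.1, -0.9]
grip_width: 38.8
```

play_rows([
  [0,0,0,0,0,0,1],
  [0,0,0,0,0,0,1],
  [0,0,0,0,0,0,1],
  [0,0,0,0,0,0,1],
  [0,0,0,0,0,0,1],
])

```text
time_s: 3.62
eef_pos: [512.5, 28.6, 13.2]
ee_rot: [3.14, -0.0, 1.322]
ft_force: [-2.5, -0.6, 9.3]
grip_width: 20.9
```

```bash
python3 -c "
from h import *
delta(510,29,8,75.7)"
```

```text
pos [512.5  28.6  13.2] rpy [179.93  -0.    75.72] t 3.62 F [-2.5 -0.6  9.3] T [ 0.05  0.31 -0.05] w 20.9
tool delta [-0.2 -2.5  5.2] az 0.02
```

play_rows([
  [0,0,-0.01,0,0,0,1],
  [0,0,-0.027,0,0,0,1],
  [0,0,-0.035,0,0,0,1],
  [0,0,-0.03,0,0,-2.4,1],
  [0,0,-0.015,0,0,-2.3,1],
])

```text
time_s: 4.03
eef_pos: [512.9, 28.6, 133.7]
ee_rot: [3.137, -0.0, 1.405]
ft_force: [0.8, 0.1, -1.7]
grip_width: 20.7
```

play_rows([
  [-0.015,0,0,0,0,0,1],
  [-0.03,0,0,0,0,0,1],
  [-0.031,-0.005,0,0,0,0,1],
  [-0.035,-0.005,0,0,0,0,1],
  [-0.035,-0.005,0,0,0,0,1],
])

```text
time_s: 4.45
eef_pos: [472.2, -113.8, 130.0]
ee_rot: [3.141, 0.0, 1.405]
ft_force: [0.8, -0.8, -1.5]
grip_width: 20.8
```

play_rows([
  [-0.035,-0.005,0,0,0,0,1],
  [-0.035,-0.005,0,0,0,0,1],
  [-0.035,-0.0085,0,0,0,0,1],
  [-0.035,0,0,0,0,0,1],
  [-0.0225,0,0,0,0,0,1],
])

```text
time_s: 4.87
eef_pos: [426.5, -272.6, 130.1]
ee_rot: [3.141, 0.001, 1.402]
ft_force: [1.1, -0.2, -1.5]
grip_width: 21.1
```

play_rows([
  [0,0,0,0,0,0,1],
  [0,0,0,0,0,0,1],
  [0,0,0,0,0,0,1],
  [0,0,0,0,0,0,1],
  [0,0,0,0,0,0,1],
])

```text
time_s: 5.28
eef_pos: [427.9, -269.1, 129.5]
ee_rot: [3.141, 0.0, 1.405]
ft_force: [-0.3, 0.1, -1.8]
grip_width: 20.8
```

```bash
cat > look.py <<'E'
from h import *
import sys
tag=sys.argv[1];zb=float(sys.argv[2])  # lifter underside height
for n in('top','side','wrist'):
    im,d=eyes.get_image(n);cv2.imwrite(f'pics/{n}_{tag}.png',im);P=cloud(n,d)
    hsv=cv2.cvtColor(im,cv2.COLOR_BGR2HSV);H,S,V=[hsv[...,i].astype(int) for i in range(3)]
    m=(H>20)&(H<32)&(S>150)&(abs(P[...,2]-zb)<25)
    try:
        fit(n,m,zb+3,'blade')
        k,l,s,c=cv2.connectedComponentsWithStats(m.astype(np.uint8));Q=P[l==1+np.argmax(s[1:,4])]
        A=np.c_[Q[:,:2]-Q[:,:2].mean(0),np.ones(len(Q))];co=np.linalg.lstsq(A,Q[:,2],rcond=None)[0];print('  plane slope',co[:2].round(3),'z',co[2].round(1),'at',Q[:,:2].mean(0).round())
    except Exception as e:print(n,e)
    t=(np.hypot(P[...,0]-613,P[...,1]+302)<80)&(V>150)&(S<60)&(P[...,2]>90)&(P[...,2]<112)
    try:fit(n,t,100,'tray')
    except Exception as e:print(n,e)
E
python3 -c "
from h import *
delta(428,-270,95.7,80.4)"; python3 look.py a 117
```

```text
pos [ 427.9 -269.1  129.5] rpy [1.7999e+02 1.0000e-02 8.0490e+01] t 5.28 F [-0.3  0.1 -1.8] T [ 0.01  0.04 -0.03] w 20.8
tool delta [-0.9  0.2 33.8] az 0.09
blade c 529.4 -268.9 size 43.4 86.7 ang 41.6 px 199
  plane slope [-0.008 -0.009] z 119.1 at [ 528. -274.]
tray c 612.7 -301.7 size 91.6 91.8 ang 80.4 px 596
blade c 505.9 -281.4 size 55.4 86.5 ang 80.3 px 942
  plane slope [ 0.001 -0.003] z 121.1 at [ 510. -284.]
tray c 613.9 -301.5 size 92.3 91.5 ang 80.3 px 1333
blade c 391.4 -261.2 size 30.3 10.9 ang 56.2 px 251
  plane slope [-0.023  0.079] z 118.5 at [ 395. -255.]
wrist attempt to get argmax of an empty sequence
```

play_rows([
  [-0.001,0,0.01,0,0,0.1,1],
  [0,0,0.012,0,0,0,1],
  [0,0,0.008,0,0,0,1],
  [0,0,0.0035,0,0,0,1],
  [0,0,0,0,0,0,1],
])

```text
time_s: 5.85
eef_pos: [427.1, -270.6, 94.7]
ee_rot: [-3.14, -0.001, 1.402]
ft_force: [0.0, -0.0, -0.5]
grip_width: 20.9
```

play_rows([
  [0,0,0,0,0,0,1],
  [0,0,0,0,0,0,1],
  [0,0,0,0,0,0,1],
  [0,0,0,0,0,0,1],
  [0,0,0,0,0,0,1],
])

```text
time_s: 6.27
eef_pos: [427.6, -271.0, 96.1]
ee_rot: [3.141, 0.0, 1.402]
ft_force: [0.0, -0.1, -1.7]
grip_width: 20.7
```

```bash
python3 -c "
from h import *
delta(531+2.5,-288,95.7,80.4)"; python3 look.py b 83; python3 -c "
import cv2
a=cv2.imread('pics/side_b.png')[200:420,300:520];cv2.imwrite('pics/sb.png',cv2.resize(a,(580,580)))"
```

```text
pos [ 427.6 -271.    96.1] rpy [1.7998e+02 2.0000e-02 8.0320e+01] t 6.27 F [ 0.  -0.1 -1.7] T [0.01 0.03 0.01] w 20.7
tool delta [  1.1 107.3   0.4] az -0.08
blade c 531.4 -272.7 size 41.2 82.6 ang 39.7 px 185
  plane slope [-0.028 -0.004] z 85.0 at [ 529. -277.]
tray c 612.7 -301.7 size 91.6 91.7 ang 80.4 px 606
blade c 506.0 -283.2 size 55.5 87.0 ang 79.7 px 936
  plane slope [-0.002 -0.008] z 87.6 at [ 509. -286.]
tray c 614.0 -301.4 size 92.3 91.3 ang 80.4 px 1317
blade c 391.0 -263.0 size 31.2 11.1 ang 56.7 px 255
  plane slope [-0.     0.073] z 84.9 at [ 394. -257.]
wrist attempt to get argmax of an empty sequence
```

View pics/sb.png

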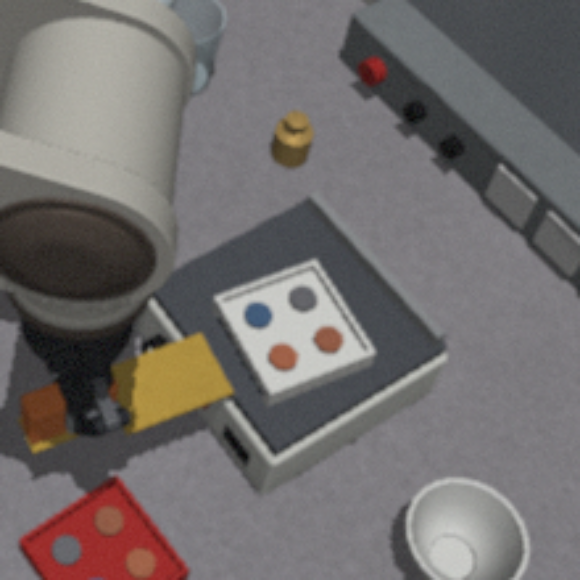

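The crop shows the blade tip at the hotplate's front edge (about px (225,375)), level and lined up with the tray's slot. I'll slide it in gently.

play_rows([
  [0.0005,0.004,0,0,0,0,1],
  [0,0.007,0,0,0,0,1],
  [0,0.008,0,0,0,0,1],
  [0,0.008,0,0,0,0,1],
  [0,0.008,0,0,0,0,1],
])

```text
time_s: 6.83
eef_pos: [463.1, -276.5, 95.8]
ee_rot: [-3.142, 0.0, 1.402]
ft_force: [-0.3, 1.2, -1.5]
grip_width: 21.1
```

play_rows([
  [0,0.008,0,0,0,0,1],
  [0,0.008,0,0,0,0,1],
  [0,0.008,0,0,0,0,1],
  [0,0.004,0,0,0,0,1],
  [0,0,0,0,0,0,1],
])

```text
time_s: 7.25
eef_pos: [490.5, -281.1, 95.7]
ee_rot: [-3.142, 0.0, 1.402]
ft_force: [0.1, -0.3, -1.7]
grip_width: 20.7
```

```bash
python3 -c "
from h import *
delta(531+2.5,-288,95.7,80.4)"; python3 look.py c 83
```

```text
pos [ 490.5 -281.1   95.7] rpy [-180.      0.     80.34] t 7.25 F [ 0.1 -0.3 -1.7] T [-0.01  0.05  0.03] w 20.7
tool delta [ 0.5 43.6 -0. ] az -0.06
blade c 462.3 -261.7 size 12.1 3.0 ang 0.2 px 7
  plane slope [0.283 0.405] z 84.5 at [ 461. -262.]
tray c 612.8 -301.7 size 91.5 91.5 ang 80.4 px 356
blade c 547.4 -290.4 size 55.3 42.9 ang 78.9 px 331
  plane slope [-0.009 -0.008] z 87.0 at [ 553. -294.]
tray c 613.9 -301.5 size 92.4 91.5 ang 80.3 px 1321
blade c 456.4 -265.0 size 17.9 8.6 ang 37.0 px 211
  plane slope [-0.001  0.053] z 84.9 at [ 457. -264.]
wrist attempt to get argmax of an empty sequence
```

The blade is about 46 mm in, with no force and the tray unmoved. I'll go the rest of the way.

play_rows([
  [0,0.005,0,0,0,0,1],
  [0,0.008,0,0,0,0,1],
  [0,0.008,0,0,0,0,1],
  [0,0.008,0,0,0,0,1],
  [0,0.006,0,0,0,0,1],
])

```text
time_s: 7.82
eef_pos: [525.3, -287.1, 95.8]
ee_rot: [3.141, 0.0, 1.402]
ft_force: [0.2, -1.3, -1.8]
grip_width: 20.9
```

play_rows([
  [0,0.004,0,0,0,0,1],
  [0,0.001,0,0,0,0,1],
  [0,0,0,0,0,0,1],
  [0,0,0,0,0,0,1],
  [0,0,0,0,0,0,1],
])

```text
time_s: 8.23
eef_pos: [528.9, -287.8, 95.8]
ee_rot: [-3.141, 0.0, 1.402]
ft_force: [-1.6, 0.6, -1.5]
grip_width: 21.0
```

play_rows([
  [0,0,-0.001,0,0,0,1],
  [0,0,-0.002,0,0,0,1],
  [0,0,-0.003,0,0,0,1],
  [0,0,-0.003,0,0,0,1],
  [0,0,-0.003,0,0,0,1],
])

```text
time_s: 8.65
eef_pos: [529.1, -287.8, 108.2]
ee_rot: [-3.142, 0.0, 1.402]
ft_force: [-0.2, -0.1, -3.7]
grip_width: 20.9
```

play_rows([
  [0,0,-0.002,0,0,0,1],
  [0,0,-0.001,0,0,0,1],
  [0,0,0,0,0,0,1],
  [0,0,0,0,0,0,1],
  [0,0,0,0,0,0,1],
])

```text
time_s: 9.07
eef_pos: [529.0, -287.7, 110.7]
ee_rot: [-3.141, -0.0, 1.402]
ft_force: [-0.3, -0.6, -3.7]
grip_width: 21.1
```

```bash
cat > tl.py <<'E'
from h import *
import sys
x,y,zt=map(float,sys.argv[1:4]);tag=sys.argv[4]   # tray centre guess, top height
for n in('top','side'):
    im,d=eyes.get_image(n);cv2.imwrite(f'pics/{n}_{tag}.png',im);P=cloud(n,d)
    hsv=cv2.cvtColor(im,cv2.COLOR_BGR2HSV);H,S,V=[hsv[...,i].astype(int) for i in range(3)]
    t=(np.hypot(P[...,0]-x,P[...,1]-y)<85)&(V>150)&(S<60)&(abs(P[...,2]-zt+3)<13)
    try:
        fit(n,t,zt,'tray');Q=P[t&(np.hypot(P[...,0]-x,P[...,1]-y)<40)]
        A=np.c_[Q[:,:2]-Q[:,:2].mean(0),np.ones(len(Q))];co=np.linalg.lstsq(A,Q[:,2],rcond=None)[0];print('  slope deg',np.degrees(co[:2]).round(1),'z',co[2].round(1))
    except Exception as e:print(n,e)
E
python3 -c "
from h import *
delta(531+2.5,-288,95.7,80.4)"; python3 tl.py 613 -302 110 d;python3 -c "
import cv2
a=cv2.imread('pics/side_d.png')[200:420,300:520];cv2.imwrite('pics/sd.png',cv2.resize(a,(580,580)))"
```

```text
pos [ 529.  -287.7  110.7] rpy [-179.98   -0.     80.32] t 9.07 F [-0.3 -0.6 -3.7] T [-0.    0.18  0.02] w 21.1
tool delta [ 0.5  4.4 15. ] az -0.08
tray c 641.6 -271.4 size 36.8 67.2 ang 53.5 px 137
  slope deg [2.8 3.5] z 104.0
tray c 615.2 -300.7 size 92.5 91.6 ang 80.4 px 1052
  slope deg [-0.5  0.3] z 107.1
```

View pics/sd.png

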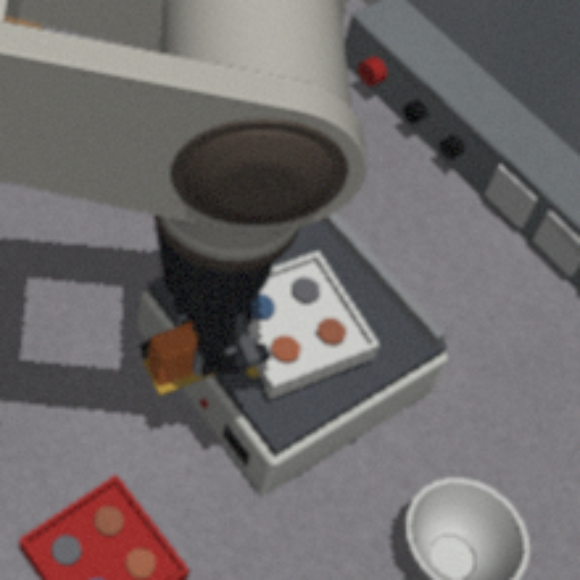

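The tray is up on the blade and level (slopes ≤0.5°), with about 2 N of added weight. In the crop it sits at about px (315,325), clear of the robot. I'll raise it and carry it across smoothly.

play_rows([
  [0,0,-0.003,0,0,0,1],
  [0,0,-0.006,0,0,0,1],
  [0,0,-0.009,0,0,0,1],
  [0,0,-0.007,0,0,0,1],
  [0,0,-0.004,0,0,0,1],
])

```text
time_s: 9.58
eef_pos: [529.5, -288.0, 141.6]
ee_rot: [3.14, 0.001, 1.402]
ft_force: [0.3, 0.1, -3.5]
grip_width: 20.9
```

play_rows([
  [0.004,-0.0009,0,0,0,0,1],
  [0.008,-0.0017,0,0,0,0,1],
  [0.012,-0.0026,0,0,0,0,1],
  [0.016,-0.0035,0,0,0,0,1],
  [0.02,-0.0043,0,0,0,0,1],
])

```text
time_s: 10.0
eef_pos: [526.0, -224.9, 139.3]
ee_rot: [-3.141, -0.0, 1.401]
ft_force: [0.2, 0.7, -4.1]
grip_width: 20.3
```

play_rows([
  [0.024,-0.0052,0,0,0,0,1],
  [0.026,-0.0056,0,0,0,0,1],
  [0.026,-0.0056,0,0,0,0,1],
  [0.026,-0.0056,0,0,0,0,1],
  [0.026,-0.0057,0,0,0,0,1],
])

```text
time_s: 10.42
eef_pos: [519.8, -92.9, 139.6]
ee_rot: [-3.141, -0.0, 1.402]
ft_force: [0.3, -0.1, -3.7]
grip_width: 21.2
```

play_rows([
  [0.026,-0.0056,0,0,0,0,1],
  [0.026,-0.0056,0,0,0,0,1],
  [0.026,-0.0056,0,0,0,0,1],
  [0.026,-0.0056,0,0,0,0,1],
  [0.026,-0.0057,0,0,0,0,1],
])

```text
time_s: 10.83
eef_pos: [513.6, 39.9, 139.6]
ee_rot: [-3.141, -0.0, 1.403]
ft_force: [0.8, -0.2, -3.8]
grip_width: 20.7
```

play_rows([
  [0.026,-0.0056,0,0,0,0,1],
  [0.026,-0.0056,0,0,0,0,1],
  [0.026,-0.0056,0,0,0,0,1],
  [0.026,-0.0056,0,0,0,0,1],
  [0.026,-0.0057,0,0,0,0,1],
])

```text
time_s: 11.25
eef_pos: [507.4, 172.6, 139.6]
ee_rot: [-3.141, -0.0, 1.403]
ft_force: [0.3, -0.3, -3.7]
grip_width: 20.6
```

play_rows([
  [0.022,-0.0048,0,0,0,0,1],
  [0.018,-0.0039,0,0,0,0,1],
  [0.014,-0.003,0,0,0,0,1],
  [0.01,-0.0022,0,0,0,0,1],
  [0.006,-0.0013,0,0,0,0,1],
])

```text
time_s: 11.67
eef_pos: [504.6, 243.4, 139.6]
ee_rot: [-3.141, 0.0, 1.403]
ft_force: [-0.6, -0.1, -3.4]
grip_width: 20.8
```

play_rows([
  [0.0025,-0.0005,0,0,0,0,1],
  [0,0,0,0,0,0,1],
  [0,0,0,0,0,0,1],
  [0,0,0,0,0,0,1],
  [0,0,0,0,0,0,1],
])

```text
time_s: 12.08
eef_pos: [505.8, 243.7, 139.8]
ee_rot: [3.142, 0.0, 1.401]
ft_force: [-0.2, 0.5, -4.0]
grip_width: 21.0
```

```bash
python3 -c "
from h import *
delta(505,244.4,35.2,80.4)"; python3 tl.py 590 230 140 e;python3 -c "
import cv2
a=cv2.imread('pics/side_e.png')[60:280,160:380];cv2.imwrite('pics/se.png',cv2.resize(a,(580,580)))"
```

```text
pos [505.8 243.7 139.8] rpy [1.800e+02 1.000e-02 8.027e+01] t 12.08 F [-0.2  0.5 -4. ] T [0.06 0.18 0.04] w 21.0
tool delta [  0.6  -0.9 104.6] az -0.13
tray c 590.1 229.3 size 91.4 91.9 ang 80.4 px 389
  slope deg [-0.8  1.2] z 134.4
tray c 591.6 232.8 size 92.0 90.2 ang 80.2 px 346
  slope deg [-0.9  0.4] z 136.6
```

View pics/se.png

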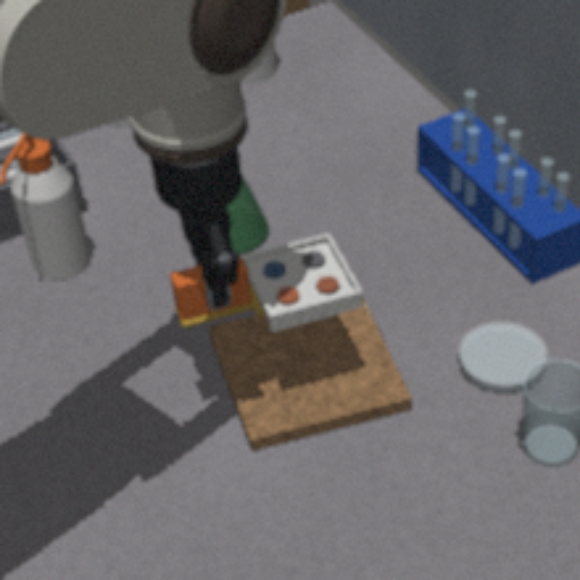

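The tray is level and centred over the cork at (590,230). In the crop it is at about px (310,283), directly above the board. I'll lower it.

play_rows([
  [0,0,0.004,0,0,0,1],
  [0,0,0.008,0,0,0,1],
  [0,0,0.012,0,0,0,1],
  [0,0,0.015,0,0,0,1],
  [0,0,0.015,0,0,0,1],
])

```text
time_s: 12.6
eef_pos: [505.3, 244.1, 84.1]
ee_rot: [-3.141, 0.0, 1.402]
ft_force: [-0.1, 0.0, -3.7]
grip_width: 20.9
```

play_rows([
  [0,0,0.013,0,0,0,1],
  [0,0,0.01,0,0,0,1],
  [0,0,0.008,0,0,0,1],
  [0,0,0.005,0,0,0,1],
  [0,0,0.003,0,0,0,1],
])

```text
time_s: 13.02
eef_pos: [505.5, 244.2, 46.0]
ee_rot: [-3.141, 0.0, 1.402]
ft_force: [-0.9, -0.3, -4.6]
grip_width: 21.1
```

play_rows([
  [0,0,0.002,0,0,0,1],
  [0,0,0.0015,0,0,0,1],
  [0,0,0.001,0,0,0,1],
  [0,0,0.001,0,0,0,1],
  [0,0,0.001,0,0,0,1],
])

```text
time_s: 13.43
eef_pos: [505.8, 244.3, 40.5]
ee_rot: [3.141, -0.0, 1.402]
ft_force: [0.4, -0.2, -4.0]
grip_width: 20.9
```

play_rows([
  [0,0,0.001,0,0,0,1],
  [0,0,0.001,0,0,0,1],
  [0,0,0.001,0,0,0,1],
  [0,0,0.001,0,0,0,1],
  [0,0,0,0,0,0,1],
])

```text
time_s: 13.85
eef_pos: [505.7, 244.2, 36.2]
ee_rot: [-3.142, 0.0, 1.402]
ft_force: [0.3, 0.1, -0.8]
grip_width: 21.1
```

```bash
python3 -c "
from h import *
delta(505,244.4,35.2,80.4)"; python3 tl.py 590 230 40 f
```

```text
pos [505.7 244.2  36.2] rpy [-1.800e+02  1.000e-02  8.032e+01] t 13.85 F [ 0.3  0.1 -0.8] T [0.01 0.01 0.06] w 21.1
tool delta [ 0.1 -0.7  1. ] az -0.08
tray c 590.0 229.9 size 91.6 91.2 ang 80.0 px 328
  slope deg [-0.7  1.2] z 32.9
tray c 591.7 232.8 size 94.2 93.6 ang 80.4 px 342
  slope deg [ 0.1 -0.7] z 35.0
```

Unloaded: the tray stands on the cork. I'll pull the blade straight back.

play_rows([
  [0,0,0.0008,0,0,0,1],
  [0,-0.003,0,0,0,0,1],
  [0,-0.006,0,0,0,0,1],
  [0,-0.008,0,0,0,0,1],
  [0,-0.008,0,0,0,0,1],
])

```text
time_s: 14.37
eef_pos: [480.0, 248.6, 35.4]
ee_rot: [-3.141, 0.0, 1.402]
ft_force: [0.1, -0.3, -1.4]
grip_width: 21.2
```

play_rows([
  [0,-0.008,0,0,0,0,1],
  [0,-0.008,0,0,0,0,1],
  [0,-0.008,0,0,0,0,1],
  [0,-0.008,0,0,0,0,1],
  [0,-0.008,0,0,0,0,1],
])

```text
time_s: 14.78
eef_pos: [440.7, 255.3, 35.6]
ee_rot: [3.141, 0.0, 1.402]
ft_force: [-0.5, -0.1, -1.7]
grip_width: 20.7
```

play_rows([
  [0,-0.01,0,0,0,0,1],
  [0,-0.015,0,0,0,0,1],
  [0,-0.02,0,0,0,0,1],
  [0,-0.02,0,0,0,0,1],
  [0,-0.015,0,0,0,0,1],
])

```text
time_s: 15.2
eef_pos: [360.8, 268.7, 35.3]
ee_rot: [-3.141, 0.0, 1.402]
ft_force: [0.4, -1.3, -1.7]
grip_width: 21.0
```

play_rows([
  [0,-0.005,0,0,0,0,1],
  [0,0,0.003,0,0,0,1],
  [0,0,0.006,0,0,0,1],
  [0,0,0.005,0,0,0,1],
  [0,0,0.003,0,0,0,1],
])

```text
time_s: 15.62
eef_pos: [358.1, 269.2, 17.5]
ee_rot: [-3.141, 0.001, 1.401]
ft_force: [0.2, -0.3, -2.0]
grip_width: 21.0
```

```bash
python3 -c "
from h import *
delta(360,268.5,13.2,80.4)"; python3 tl.py 590 230 40 g; python3 look.py g2 3 | grep -v tray;python3 -c "
import cv2
a=cv2.imread('pics/side_g.png')[100:320,120:340];cv2.imwrite('pics/sg.png',cv2.resize(a,(580,580)))"
```

```text
pos [358.1 269.2  17.5] rpy [-1.7996e+02  4.0000e-02  8.0290e+01] t 15.62 F [ 0.2 -0.3 -2. ] T [ 0.03  0.06 -0.02] w 21.0
tool delta [-0.3  2.   4.3] az -0.11
tray c 589.9 229.9 size 91.6 91.3 ang 80.0 px 637
  slope deg [0.3 0.2] z 32.9
tray c 591.8 233.1 size 94.8 92.8 ang 80.4 px 604
  slope deg [-0.7 -0.6] z 35.2
blade c 432.9 257.8 size 57.0 93.0 ang 80.3 px 420
  plane slope [ 0.006 -0.025] z 7.1 at [439. 253.]
top attempt to get argmax of an empty sequence
blade c 434.5 259.3 size 53.3 87.8 ang 80.5 px 411
  plane slope [-0.012 -0.008] z 9.7 at [437. 255.]
side attempt to get argmax of an empty sequence
blade c 412.1 277.0 size 3.3 9.4 ang 81.6 px 130
  plane slope [-0.005 -0.019] z 7.7 at [411. 277.]
wrist attempt to get argmax of an empty sequence
```

View pics/sg.png

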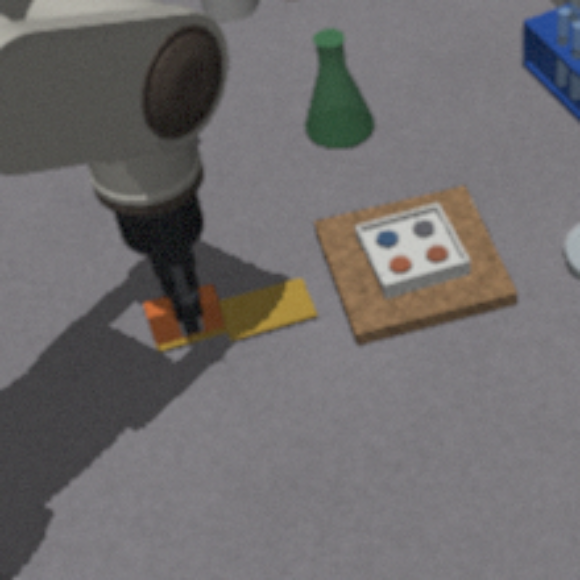

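The tray stands centred on the cork (px (415,250)) and the blade is clear of the board (tip near (315,300)). I'll lower the last 4 mm, release and back off.

play_rows([
  [0,0,0.002,0,0,0,1],
  [0,0,0.001,0,0,0,1],
  [0,0,0.001,0,0,0,1],
  [0,0,0,0,0,0,1],
  [0,0,0,0,0,0,1],
], grip_force=20)

```text
time_s: 16.28
eef_pos: [357.7, 269.5, 14.5]
ee_rot: [-3.142, 0.0, 1.402]
ft_force: [-0.3, 0.1, -1.8]
grip_width: 21.1
```

play_rows([
  [0,0,0,0,0,0,0.7],
  [0,0,0,0,0,0,0.5],
  [0,0,0,0,0,0,0.2],
  [0,0,0,0,0,0,0],
  [0,0,0,0,0,0,0],
])

```text
time_s: 16.7
eef_pos: [357.8, 269.5, 14.6]
ee_rot: [3.141, 0.0, 1.402]
ft_force: [0.7, -0.8, 0.2]
grip_width: 73.0
```

play_rows([
  [0,0,0,0,0,0,0],
  [0,0,0,0,0,0,0],
  [0,0,0,0,0,0,0],
  [0,0,-0.005,0,0,0,0],
  [0,0,-0.02,0,0,0,0],
])

```text
time_s: 17.12
eef_pos: [356.5, 268.7, 37.8]
ee_rot: [-3.138, 0.003, 1.402]
ft_force: [-0.0, 0.0, -1.3]
grip_width: 85.5
```

play_rows([
  [0,0,-0.03,0,0,0,0],
  [0,0,-0.035,0,0,0,0],
  [0,0,-0.035,0,0,0,0],
  [0,0,-0.03,0,0,0,0],
  [0,0,-0.02,0,0,0,0],
])

```text
time_s: 17.53
eef_pos: [358.1, 269.7, 193.1]
ee_rot: [3.139, -0.002, 1.402]
ft_force: [0.9, -0.0, 0.5]
grip_width: 85.5
```

play_rows([
  [0,-0.01,0,0,0,0,0],
  [0,-0.01,0,0,0,0,0],
  [0,0,0,0,0,0,0],
  [0,0,0,0,0,0,0],
  [0,0,0,0,0,0,0],
])

```text
time_s: 17.95
eef_pos: [337.7, 272.7, 188.7]
ee_rot: [-3.141, 0.001, 1.402]
ft_force: [0.1, -0.3, -0.1]
grip_width: 85.5
```

```bash
python3 -c "
from h import *
delta(360,268.5,13.2,80.4)"; python3 tl.py 590 230 40 h; python3 look.py h2 0 | grep -v tray
```

```text
pos [337.7 272.7 188.7] rpy [-1.7995e+02  5.0000e-02  8.0350e+01] t 17.95 F [ 0.1 -0.3 -0.1] T [-0.01  0.02 -0.03] w 85.5
tool delta [ -0.3  22.8 175.5] az -0.05
tray c 590.0 230.0 size 91.7 91.3 ang 80.1 px 639
  slope deg [0.5 0.1] z 32.9
tray c 592.2 232.4 size 94.3 93.0 ang 81.0 px 587
  slope deg [-0.2  0.5] z 35.4
blade c 410.2 261.2 size 56.4 139.0 ang 80.3 px 513
  plane slope [-0.006 -0.015] z 2.9 at [431. 257.]
top attempt to get argmax of an empty sequence
blade c 424.1 259.9 size 53.2 108.0 ang 80.4 px 471
  plane slope [ 0.004 -0.014] z 5.0 at [433. 256.]
side attempt to get argmax of an empty sequence
blade c 423.2 257.4 size 54.3 107.6 ang 80.0 px 4463
  plane slope [-0.  0.] z 2.6 at [435. 255.]
wrist attempt to get argmax of an empty sequence
```

View pics/side_h.png

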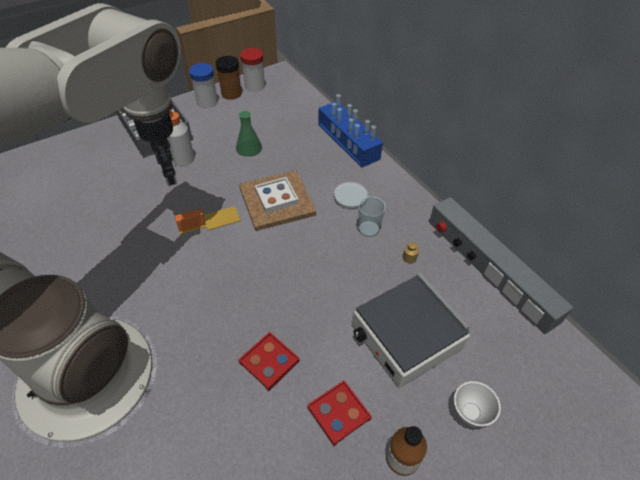

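The final view shows the tray on the cork at px (277,194), the lifter flat on the bench at (207,219), and every bystander where it started. The robot is clear of everything, so I'll hand in.

```bash
python3 -c "
from workcell import job_done
print(job_done())"
```

```text
the job is handed in; nothing more can be done
None
```

The white tray now stands wholly on the cork and the job is handed in, at about 18 s of the 67 s allowed. I gripped the lifter by its orange block, slid the blade under the tray, lifted it level and carried it over. I then set it down gently, pulled the blade straight back and left the lifter on the bench.

Last checks:
- **Tray:** it is at about (590, 230) mm, within 1 mm of the cork's centre in the top camera, and level to within the noise (about 0.5°). The side camera reads 2–3 mm further off, about its calibration error and far from the cork's edges.
- **Lifter:** it lies flat with its blade top at about 3 mm, clear of the cork.
- **Other things:** the bystanders and the red look-alikes appear unmoved in the final picture. I compared them by eye, not by measurement.
- **Robot:** the gripper is open, clear of everything, and reads no force.

The lifter fits that came out too long or failed were partly hidden by the robot or merged with the tang. I did not rely on them.

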